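Zero the bench scale and hover the check weight over its pan

ROBOT

A 6-joint arm with a two-finger parallel gripper is mounted at the origin on a cart in front of the work surface, level with it; the furniture and walls round the work are solid. World frame = base frame: x ahead of the robot, y to its left, z up, the work surface at z = 0. Lengths are in mm, angles in degrees, forces in N, time in s.
With the tool pointing down it reaches from about 350 to 850 mm from the base axis. Payload 8.1 kg.
Tool frame: the origin (TCP) lies midway between the tips of the shut fingers; the grasp point (between the pads) lies 19 mm behind it; z points along the fingers, y is the line along which they close (so a half turn about z gives the same grasp; the last joint's range is limited). The gripper opens to 85 mm and grips with 20 to 120 N. Pads are 22 mm wide; open, the fingers measure 114 mm over their backs; the gripper's body (76 mm by 85 mm) begins 54 mm behind the grasp point. The pads swing forward as they close: fully open they stand 13 mm farther back than shut.
Start: joints at [70.05, 7.471, 85.268, -0, 87.261, -4.893], TCP at [155.849, 579.41, 231.292] pointing down, gripper open.
Joint ranges: [-169.43, 169.43], [-51.17, 129.36], [1.28, 143.12], [-76.62, 256.62], [0, 156.53], [-152.29, 152.29]. Speed limits (degrees/s): [136.94, 136.94, 159.86, 180, 180, 180].

INTERFACE

Orientations are given as [roll, pitch, yaw] about the fixed x, y, z axes, in that order (R = Rz(yaw) Ry(pitch) Rx(roll)).
In Python, from bench import r gives the robot as it stands. The module is installed in compiled form; this text tells all that it offers.
- The arm moves only by the tool jog_arm, never from a script. Its argument "rows" is a list of rows, each a list of 2 entries, a list of its own where there are three numbers: the shift along the tool's x, y, z in mm, then the turn, a rotation vector about the tool's x, y, z in rad. A call has 1 to 10 rows; each row is the pose to reach, as a shift and turn from the pose commanded when the call began, along the tool's axes at that moment; what a row does not reach only later rows make up. A row lasts 1/10 s, in which the tool goes at most 50 mm and 8.59 degrees, less where a joint would pass 70% of its speed; a pose out of reach is approached as far as the arm can. A call with a gripper value outside its range is refused whole. "grip" is the finger opening in mm, from 0 to 85.4, set as the call begins (left out, the last holds). The fingers move at their own pace and stop on an object; "force" is the grip in N (left out, the last holds). Time passes only in rows, so rows that repeat a pose let the fingers close. It gives the time, the measured TCP pose, the force, the opening and the grip force at its end, in the units of the state.
- r.sense(): the state, without advancing time (a new reading comes with each control period).
- r.snapshot(name): name is "side" or "top" or "wrist"; returns (picture, depth): 480x640x3 uint8, blue, green, red; 480x640 float32, mm along the optical axis (not along the pixel's ray), 0 where there is no reading.
- r.camera_params(name): a dict with "fx", "fy", "cx", "cy" (pixels), "pose" (4x4, takes a point from camera to world coordinates); the wrist camera has in their place "tool_from_camera" (4x4, takes a point from camera to tool coordinates, whose origin is the TCP and whose axes are the flange's). Camera axes: x right, y down, z forward; pixel columns grow to the right and rows downward; lengths in mm; the calibration is good to about 2 mm. A picture is of the moment at which its call begins: read the wrist's pose just before it. camera_params takes no time and is no camera call.
- r.hand_in(): hands the job in; it is judged then, once.
The state is a dict: "time": time; "joint_pos": joint angles; "qd": joint speeds; "joint_efforts": joint torques, N m; "tool_pos": TCP position; "tcp_rot": TCP orientation; "ft_force": force on the tool from outside, world axes, zero at the start; "wrist_torque": the same for the moment, N m; "finger_gap": finger opening in mm; "grip_force": force on a finger pad.
Only numpy, scipy, OpenCV 4.12 (cv2) and the standard library are available. Lean on these libraries where they do the work, as an engineer would, in place of code of your own. Each camera call takes 0.05 s, during which the arm holds its last target. There are 200 camera calls.

TASK

Get the bench scale ready for a check: turn its black knob until the pointer stands at the red zero mark and let go of the knob. Then pick up the largest of the three check weights, carry it over the scale's clear round guard without it touching the power strip or any part of the scale, and finish while holding it in the gripper, still and upright, centred about 10 mm above the pan without touching it. Leave the two smaller weights standing where they are and the knob at zero.

Things in the scene. Friction and masses are not known exactly. Their poses are not given: they have to be found in the camera images.
- zero_knob (a joint): Angle of the scale's knob in rad: 0 when the pointer stands at the red zero mark, positive when it is turned counter-clockwise seen from above (range -1.4 to 1.4). The knob turns about a vertical axis, stays where it is left (friction 0.04 N m) and starts 0.5 to 1.2 rad counter-clockwise of zero, so it must be turned clockwise. Ticks on the dial face are 10 degrees (0.175 rad) apart.
- knob_grip (a point): The point to grip on the black knob, on its axis, 67 mm above the bench. The knob has an upright bar 44 mm long, 12 mm thick, whose top is 14 mm above this point and whose foot (a disc of 52 mm diameter) begins 20 mm below it; the flat deck of the scale lies 27 mm below it. Its x axis runs along the bar and points out of the pointer end (white line on that end), y across the 12 mm, z up; it turns with the knob.
- scale: The white bench scale, fixed to the bench, housing 260 mm (x) x 165 mm (y), flat deck 40 mm above the bench. Origin under the centre of the housing at bench level; x points from the knob to the pan. Pan centre at x = +50 mm; knob axis at x = -90 mm, y = 0; the red zero mark lies at the knob on the side of the pan.
- pan_top (a point): Centre of the upper face of the round steel pan (100 mm diameter, marked with two rings round the centre), 50 mm above the bench. Round it stands a clear guard ring with a blue rim, open at the top: inner radius 70 mm, outer 73 mm, its rim 30 mm above the pan (80 mm above the bench). z up.
- weight_500: The largest check weight, silver: a cylinder 39 mm in diameter with a narrower head, 63 mm tall, 0.4 to 0.6 kg. Origin at the centre of its underside, z up. It starts upright on the bench.
- weight_500_mid (a point): Centre of the largest check weight, half-way up, 31.5 mm above its underside; grip the 39 mm body here.
- weight_200_mid (a point): Centre, half-way up, of the middle check weight (silver, 30 mm diameter, 48 mm tall); leave it alone.
- weight_100_mid (a point): Centre, half-way up, of the smallest check weight (brass coloured, 24 mm diameter, 39 mm tall); leave it alone.
- power_strip: Long white power strip lying fixed on the bench between the weights and the scale, 56 mm (x) x 315 mm (y) x 47 mm high. Origin at the centre of its underside; its y axis runs along its length.
Things that resemble listed ones, but are neither listed nor needed, are in the scene too. Leave any green or purple look-alike of the weight_500 alone.

How it is judged (in metres and radians):
On the way, in this order (a step that is already met when the one before it is completed fails the run):
1. the knob's pointer stands at zero (within 0.08 rad) and the knob is let go, with the largest weight still standing where it was (value of joint zero_knob between -0.08 and 0.08 rad and contact force between the fingers and scale below 0.1 N and distance of weight_500_mid from where it was at the start of the episode below 0.015 m), for 0.2 s.
2. the largest weight is lifted clear above the height of the guard (height (world z) of weight_500 above 0.08 m and contact force between the fingers and weight_500 above 0.5 N), for 0.1 s.
At the end, for the whole second after the job is handed in: The knob is within 0.08 rad of zero; the largest weight is held by the fingers, still, upright within 0.12 rad, centred within 8 mm over the pan with its underside 3 to 18 mm above it and not touching the scale; the two smaller weights are within 15 mm of where they stood (value of joint zero_knob between -0.08 and 0.08 rad and horizontal distance between weight_500 and pan_top below 0.008 m and z of weight_500 in the frame of pan_top between 0.003 and 0.018 m and angle between weight_500's own z axis and vertical below 0.12 rad and contact force between the fingers and weight_500 above 0.5 N and contact force between weight_500 and scale below 0.05 N and linear speed of weight_500 below 0.02 m/s and distance of each of weight_200_mid, weight_100_mid from where it was at the start of the episode below 0.015 m); the arm keeps its last pose, push and grip.
It fails at once if the largest weight touches the scale (pan, guard, knob or housing) (contact force between weight_500 and scale above 0.3 N).
It fails at once if the largest weight touches the power strip (contact force between weight_500 and power_strip above 0.3 N).
It fails at once if a smaller weight is moved more than 15 mm (distance of any of weight_200_mid, weight_100_mid from where it was at the start of the episode above 0.015 m).
It also fails if it takes over 54 s, if anything falls off the work surface, if the arm or the gripper's body presses on something with over 40 N, if the wrist force passes 120 N, or if a joint passes its speed limit or range.

## Working session

There is one attempt and no reset: what is moved stays moved. The work goes in short steps, Python scripts to look and compute and a tool call to move; the robot and the scene stay as the last step left them, time stands still between calls to the robot, and variables do not carry over. Pictures are saved under pics/ and viewed, at most 10 in all, crops included, and the job is handed in when it is done.

Besides the shell and the picture viewer there is one more tool, called after ">>>" as name([rows], argument=value, ...), one row to a line, values as JSON. jog_arm: Moves the arm, as the interface text tells. Its arguments: {"type":"object","properties":{"rows":{"type":"array"},"grip":{"type":"number"},"force":{"type":"number"}},"required":["rows"]}

```bash
mkdir -p pics; cat > h.py <<'E'
import numpy as np,cv2
from bench import r
def snap(n):
    s=r.sense(); p=r.camera_params(n); im,d=r.snapshot(n)
    if n=='wrist':
        from scipy.spatial.transform import Rotation as R
        T=np.eye(4);T[:3,:3]=R.from_euler('xyz',s['tcp_rot'],degrees=True).as_matrix();T[:3,3]=s['tool_pos']
        P=T@np.array(p['tool_from_camera'])
    else: P=np.array(p['pose'])
    np.savez(f'/tmp/{n}.npz',im=im,d=d,P=P,k=[p['fx'],p['fy'],p['cx'],p['cy']])
    return im
def px(n,u,v,z=None):
    f=np.load(f'/tmp/{n}.npz');fx,fy,cx,cy=f['k'];P=f['P']
    ray=np.array([(u-cx)/fx,(v-cy)/fy,1.])
    if z is None: t=float(f['d'][int(round(v)),int(round(u))])
    else: t=(z-P[2,3])/(P[:3,:3]@ray)[2]
    return np.round(P[:3,:3]@(ray*t)+P[:3,3],1)
def crop(n,name,x0,y0,x1,y1,s):
    im=np.load(f'/tmp/{n}.npz')['im'][y0:y1,x0:x1]
    cv2.imwrite(f'pics/{name}.png',cv2.resize(im,None,fx=s,fy=s,interpolation=cv2.INTER_CUBIC))
E
python3 - <<'E'
from h import *
cv2.imwrite('pics/top1.png',snap('top'));cv2.imwrite('pics/side1.png',snap('side'))
print(r.sense()); print(r.camera_params('wrist'))
E
```

```text
{'time': 0.1, 'joint_pos': array([ 7.00516719e+01,  7.51262183e+00,  8.53255833e+01, -1.08814064e-03,
        8.72621653e+01, -4.89447884e+00]), 'qd': array([ 0.06051886,  0.03128443, -0.12898128,  0.13254905, -0.00623669,
       -0.1106522 ]), 'joint_efforts': array([ 1.62980574e-03, -5.70945597e+01, -5.01946843e+01,  6.23485084e-05,
        7.93271349e-03,  2.68872651e-05]), 'tool_pos': array([155.65734245, 578.91846993, 230.3057718 ]), 'tcp_rot': array([-1.79899903e+02, -7.48085723e-03,  1.64946197e+02]), 'ft_force': array([-0.14006068, -0.58925509,  0.22521859]), 'wrist_torque': array([ 0.01018921, -0.02682249, -0.00390552]), 'grip_force': 0.0, 'finger_gap': 85.08760216913075}
{'fx': 432.389614287268, 'fy': 432.389614287268, 'cx': 314.9341084633728, 'cy': 239.77260982419713, 'tool_from_camera': array([[ 7.20715096e-04, -9.64202201e-01, -2.65167109e-01,
         6.73320727e+01],
       [ 9.99999428e-01,  4.85342600e-04,  9.53158489e-04,
         1.33891806e-01],
       [-7.90340619e-04, -2.65167644e-01,  9.64201999e-01,
        -1.42086857e+02],
       [ 0.00000000e+00,  0.00000000e+00,  0.00000000e+00,
         1.00000000e+00]])}
```

View pics/top1.png

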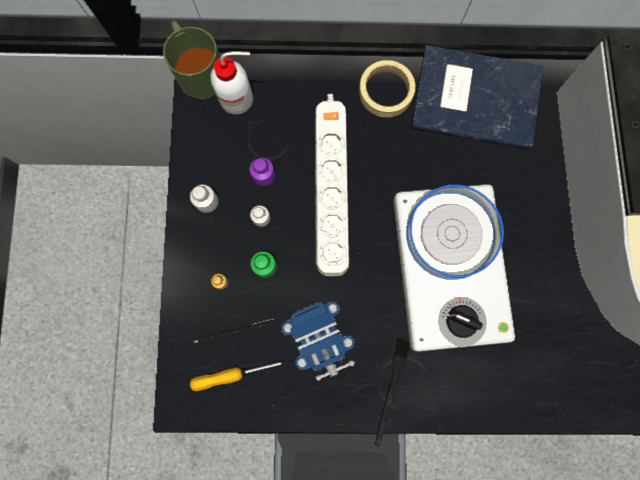

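View pics/side1.png

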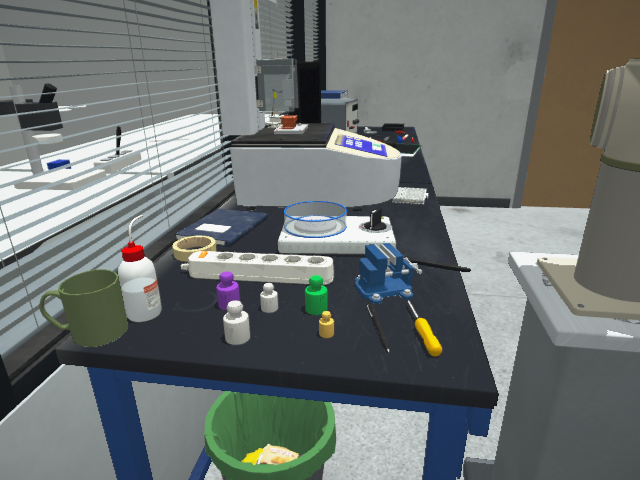

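Top view: silver weight at (203,198), smaller silver at (260,216), brass at (219,281), and look-alikes in purple at (262,171) and green at (263,264). The largest silver one at (203,198) fits weight_500. The pan is at (452,234), the knob at (463,321) and the strip at (332,190).

```bash
python3 - <<'E'
from h import *
for n,u,v,z in [('w500 head',202,192,63),('w200 head',259,212,48),('w100',218,279,39),('purple',261,164,63),('green',262,258,63),('pan',452,234,50),('knob',463,321,81),('knobptr',452,315,81),('knobtail',479,326,81),('red',459,300,40),
 ('sc',397,193,40),('sc',493,186,40),('sc',514,342,40),('sc',415,350,40),('strip',317,102,47),('strip',346,102,47),('strip',348,274,47),('strip',317,274,47),('vise',330,318,None),('vise2',305,305,None),('cart',340,440,None),('tape',387,62,None),('bottle',224,68,None)]:
    print(n,px('top',u,v,z),px('top',u,v))
print(np.load('/tmp/top.npz')['P'])
crop('top','w',180,150,290,300,4); crop('top','knob',425,285,515,350,8)
E
```

```text
w500 head [646.4 245.2  63. ] [646.7 245.5  61.6]
w200 head [618.5 155.8  48. ] [618.6 155.9  47.5]
w100 [510.7 218.3  39. ] [510.8 218.3  39. ]
purple [694.  153.4  63. ] [694.7 153.7  60.6]
green [542.2 147.   63. ] [542.3 147.1  61.7]
pan [ 586.6 -154.7   50. ] [ 586.5 -154.5   50.7]
knob [ 448.  -160.6   81. ] [ 448.  -160.7   80.7]
knobptr [ 456.8 -144.1   81. ] [ 457.4 -149.2   59.4]
knobtail [ 440.8 -184.6   81. ] [ 440.8 -184.8   80.5]
red [ 481.8 -165.6   40. ] [ 481.7 -165.3   41. ]
sc [655.5 -68.   40. ] [657.1 -68.9  33.6]
sc [ 669.9 -227.3   40. ] [ 6.809e+02 -2.402e+02 -5.000e-01]
sc [ 416.8 -251.    40. ] [ 4.161e+02 -2.647e+02  3.000e-01]
sc [403.  -94.1  40. ] [402.7 -95.6  31.2]
strip [807.8  65.5  47. ] [ 8.284e+02  6.630e+01 -5.000e-01]
strip [808.8  17.1  47. ] [ 8.295e+02  1.520e+01 -7.000e-01]
strip [520.4  12.   47. ] [525.6   9.6  -4.3]
strip [519.8  61.1  47. ] [524.6  61.6  -0.6]
vise [450.4  40.2  79.9] [450.4  40.2  79.9]
vise2 [472.9  80.7  -0.6] [472.9  80.7  -0.6]
cart [ 136.9   -1.1 -651.5] [ 136.9   -1.1 -651.5]
tape [893.5 -54.7  24.7] [893.5 -54.7  24.7]
bottle [823.9 206.4 129.9] [823.9 206.4 129.9]
[[ 9.87526022e-03 -9.86140178e-01  1.65620135e-01  4.33220026e+02]
 [-9.99671102e-01 -1.36563935e-02 -2.17069385e-02  5.19861397e+01]
 [ 2.36678579e-02 -1.65351301e-01 -9.85950698e-01  9.14755414e+02]
 [ 0.00000000e+00  0.00000000e+00  0.00000000e+00  1.00000000e+00]]
```

View pics/w.png

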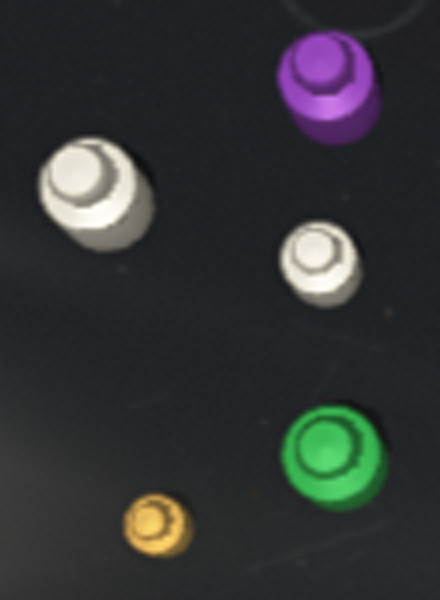

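View pics/knob.png

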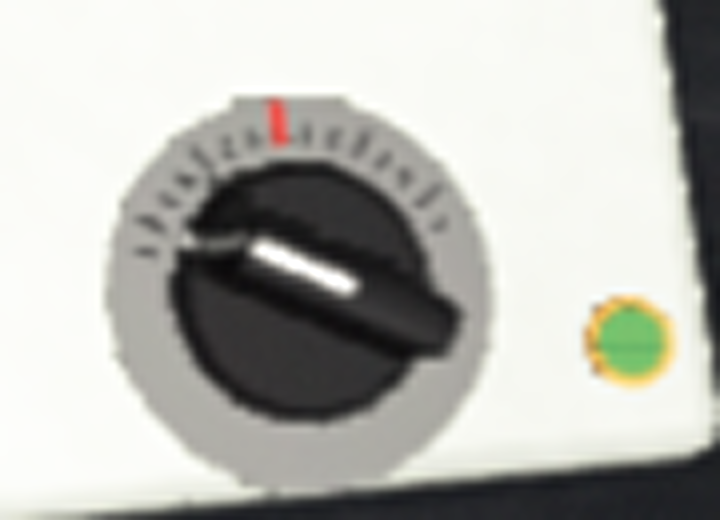

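The crops confirm it: (200,195) is the largest silver weight. Its silver neighbour and the brass one are smaller, and the green and purple ones are decoys. The knob pointer (white line) points to the upper left, about 60° counter-clockwise of the red mark. Moving towards the knob now.

>>> jog_arm([
  [[-356,-193,0],[0,0,0.8]],
  [[-356,-193,0],[0,0,0.8]],
  [[-356,-193,0],[0,0,0.8]],
  [[-356,-193,0],[0,0,0.8]],
  [[-356,-193,0],[0,0,0.8]],
  [[-356,-193,0],[0,0,0.8]],
  [[-356,-193,0],[0,0,0.8]],
  [[-356,-193,0],[0,0,0.8]],
  [[-356,-193,0],[0,0,0.8]],
  [[-356,-193,0],[0,0,0.8]],
], grip=45)

```text
time: 1.1
tool_pos: [450.2, 299.2, 230.7]
tcp_rot: [-179.9, -0.0, 118.9]
ft_force: [-0.4, 0.8, -0.1]
finger_gap: 45.0
grip_force: 0.0
```

```bash
cat >> h.py <<'E'
def go(x,y,z,psi):
    from scipy.spatial.transform import Rotation as R
    s=r.sense();A=R.from_euler('xyz',s['tcp_rot'],degrees=True)
    B=R.from_euler('xyz',[180,0,psi],degrees=True)
    print(s['time'],s['tool_pos'].round(1),s['tcp_rot'].round(2),round(s['finger_gap'],1),round(s['grip_force'],1),s['ft_force'].round(1))
    print('shift',A.inv().apply(np.array([x,y,z])-s['tool_pos']).round(1),'turn',(A.inv()*B).as_rotvec().round(3))
E
python3 -c "
from h import *
go(447,-169,190,65.8)"
```

```text
1.1 [450.2 299.2 230.7] [-1.7994e+02 -1.0000e-02  1.1892e+02] 45.0 0.0 [-0.4  0.8 -0.1]
shift [-408.3 -229.1   40.9] turn [-0.001  0.     0.927]
```

>>> jog_arm([
  [[-408,-229,41],[0,0,0.927]],
  [[-408,-229,41],[0,0,0.927]],
  [[-408,-229,41],[0,0,0.927]],
  [[-408,-229,41],[0,0,0.927]],
  [[-408,-229,41],[0,0,0.927]],
  [[-408,-229,41],[0,0,0.927]],
  [[-408,-229,41],[0,0,0.927]],
  [[-408,-229,41],[0,0,0.927]],
  [[-408,-229,41],[0,0,0.927]],
  [[-408,-229,41],[0,0,0.927]],
])

```text
time: 2.1
tool_pos: [447.4, -169.3, 189.8]
tcp_rot: [-180.0, 0.0, 65.9]
ft_force: [0.2, 0.9, -1.0]
finger_gap: 45.0
grip_force: 0.0
```

>>> jog_arm([
  [[0,0,0],[0,0,0]],
  [[0,0,0],[0,0,0]],
  [[0,0,0],[0,0,0]],
])

```text
time: 2.4
tool_pos: [448.1, -165.5, 190.3]
tcp_rot: [-180.0, -0.0, 66.1]
ft_force: [-0.6, 0.5, -0.4]
finger_gap: 45.2
grip_force: 0.0
```

```bash
python3 -c "
from h import *
cv2.imwrite('pics/wr1.png',snap('wrist'))
go(447,-169,190,65.8)"
```

```text
2.45 [ 448.2 -165.6  190.4] [ 1.800e+02 -2.000e-02  6.613e+01] 45.1 0.0 [-0.2  0.5 -0.2]
shift [-3.6  0.3  0.4] turn [ 0.    -0.     0.006]
```

View pics/wr1.png

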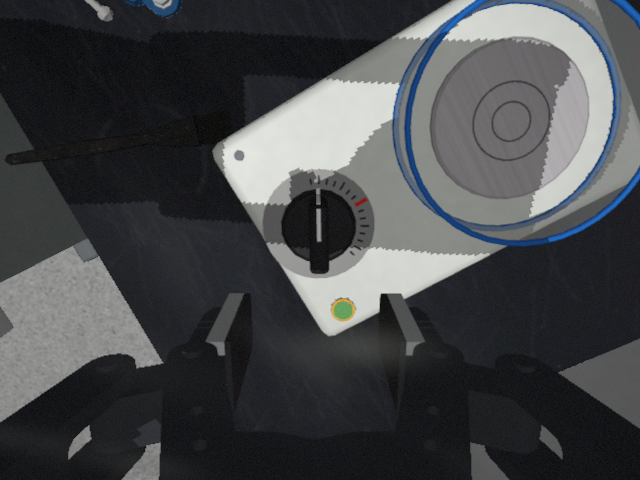

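Wrist view: knob bar upright at u≈318 (v 190–272), dial centre about (318,223), red mark (361,202), inner pan rings centred at (511,121).

```bash
python3 -c "
from h import *
for n,u,v,z in [('pan',511,121,50),('dial',318,223,40),('dialL',263,223,40),('dialR',374,223,40),('dialT',318,170,40),('dialB',318,278,40),('red0',356,205.5,40),('red1',367,199,40),('wl0',318,190,81),('wl1',319,241,81),('tail',319,265,81),('tailL',310,255,81),('tailR',328,255,81)]: print(n,px('wrist',u,v,z),px('wrist',u,v))
crop('wrist','kn2',250,155,390,285,5)
"
```

```text
pan [ 588.  -153.6   50. ] [ 587.7 -153.5   50.8]
dial [ 449.4 -167.    40. ] [ 453.1 -158.1   81.4]
dialL [ 414.5 -151.6   40. ] [ 414.8 -151.4   41.1]
dialR [ 485.  -182.7   40. ] [ 485.  -182.9   39.2]
dialT [ 464.1 -133.6   40. ] [ 464.1 -133.7   39.2]
dialB [ 433.1 -204.1   40. ] [ 433.  -204.3   39.4]
red0 [ 478.3 -166.3   40. ] [ 478.3 -166.5   38.9]
red1 [ 486.9 -165.1   40. ] [ 486.8 -165.    40.8]
wl0 [ 461. -140.   81.] [ 458.9 -145.4   43.7]
wl1 [ 449.1 -168.6   81. ] [ 449.2 -168.5   81.3]
tail [ 443.  -182.6   81. ] [ 442.9 -182.9   79.8]
tailL [ 440.6 -174.5   81. ] [ 440.3 -175.1   78.9]
tailR [ 450.6 -178.9   81. ] [ 450.2 -180.    77.2]
```

View pics/kn2.png

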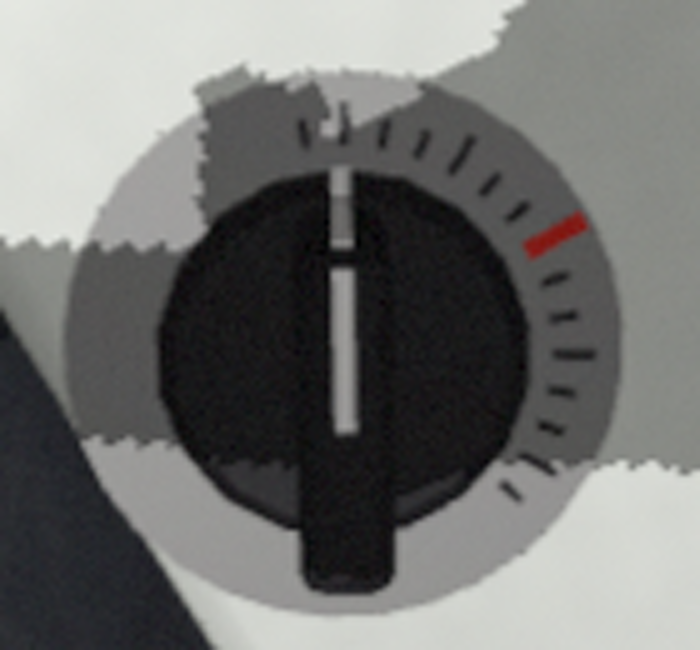

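```bash
python3 -c "
from h import *
go(448.7,-167.5,55,66.5)"
```

```text
2.45 [ 448.2 -165.6  190.4] [ 1.800e+02 -2.000e-02  6.613e+01] 45.1 0.0 [-0.2  0.5 -0.2]
shift [ -1.6   1.2 135.4] turn [ 0.    -0.    -0.006]
```

>>> jog_arm([
  [[-1.6,1.2,45],[0,0,-0.006]],
  [[-1.6,1.2,80],[0,0,-0.006]],
  [[-1.6,1.2,105],[0,0,-0.006]],
  [[-1.6,1.2,120],[0,0,-0.006]],
  [[-1.6,1.2,130],[0,0,-0.006]],
  [[-1.6,1.2,135],[0,0,-0.006]],
  [[-1.6,1.2,135],[0,0,-0.006]],
  [[-1.6,1.2,135],[0,0,-0.006]],
  [[-1.6,1.2,135],[0,0,-0.006]],
])

```text
time: 3.35
tool_pos: [449.1, -169.6, 56.4]
tcp_rot: [179.9, 0.0, 66.3]
ft_force: [0.0, -0.8, 0.4]
finger_gap: 45.0
grip_force: 0.0
```

>>> jog_arm([
  [[0,0,0],[0,0,0]],
  [[0,0,0],[0,0,0]],
  [[0,0,0],[0,0,0]],
  [[0,0,0],[0,0,0]],
  [[0,0,0],[0,0,0]],
  [[0,0,0],[0,0,0]],
  [[0,0,0],[0,0,0]],
  [[0,0,0],[0,0,0]],
], grip=5, force=40)

```text
time: 4.15
tool_pos: [448.8, -169.6, 55.8]
tcp_rot: [179.9, 0.0, 66.3]
ft_force: [-0.1, 0.7, 5.4]
finger_gap: 11.2
grip_force: 42.3
```

```bash
python3 -c "
from h import *
go(448.7,-167.5,55,5.5)"
```

```text
4.15 [ 448.8 -169.6   55.8] [1.7994e+02 1.0000e-02 6.6340e+01] 11.2 42.3 [-0.1  0.7  5.4]
shift [ 1.9 -0.9  0.8] turn [ 1.000e-03 -0.000e+00  1.062e+00]
```

>>> jog_arm([
  [[1.7,-0.4,0],[0,0,0.1]],
  [[1.7,-0.4,0],[0,0,0.22]],
  [[1.7,-0.4,0],[0,0,0.35]],
  [[1.7,-0.4,0],[0,0,0.48]],
  [[1.7,-0.4,0],[0,0,0.61]],
  [[1.7,-0.4,0],[0,0,0.74]],
  [[1.7,-0.4,0],[0,0,0.87]],
  [[1.7,-0.4,0],[0,0,0.98]],
  [[1.7,-0.4,0],[0,0,1.06]],
  [[1.7,-0.4,0],[0,0,1.06]],
])

```text
time: 5.15
tool_pos: [448.4, -168.9, 55.8]
tcp_rot: [179.9, 0.0, 5.4]
ft_force: [-2.6, -6.0, 6.1]
finger_gap: 11.1
grip_force: 42.5
```

>>> jog_arm([
  [[0,0,0],[0,0,0]],
  [[0,0,0],[0,0,0]],
  [[0,0,0],[0,0,0]],
])

```text
time: 5.45
tool_pos: [448.5, -168.9, 55.8]
tcp_rot: [179.9, 0.0, 5.6]
ft_force: [-3.8, -5.4, 7.6]
finger_gap: 11.3
grip_force: 42.5
```

```bash
python3 -c "
from h import *
cv2.imwrite('pics/wr2.png',snap('wrist'))
go(448.7,-167.5,55,5.5)"
```

```text
5.5 [ 448.4 -168.9   55.8] [1.7987e+02 3.0000e-02 5.5900e+00] 11.1 42.5 [-4.3 -6.5  6.9]
shift [ 0.4 -1.4  0.8] turn [0.002 0.001 0.002]
```

>>> jog_arm([
  [[0,0,0],[0,0,0]],
  [[0,0,0],[0,0,0]],
  [[0,0,0],[0,0,0]],
  [[0,0,0],[0,0,0]],
  [[0,0,0],[0,0,0]],
  [[0,0,0],[0,0,0]],
], grip=45)

```text
time: 6.1
tool_pos: [448.6, -167.4, 55.2]
tcp_rot: [-180.0, 0.0, 5.6]
ft_force: [-0.9, 0.3, 1.3]
finger_gap: 44.8
grip_force: 0.0
```

>>> jog_arm([
  [[0,0,-10],[0,0,0]],
  [[0,0,-30],[0,0,0]],
  [[0,0,-60],[0,0,0]],
  [[0,0,-100],[0,0,0]],
  [[0,0,-135],[0,0,0]],
  [[0,0,-135],[0,0,0]],
  [[0,0,-135],[0,0,0]],
  [[0,0,-135],[0,0,0]],
])

```text
time: 6.9
tool_pos: [448.1, -167.3, 189.5]
tcp_rot: [-180.0, 0.1, 5.6]
ft_force: [-0.3, 1.0, 0.3]
finger_gap: 44.8
grip_force: 0.0
```

```bash
python3 -c "
from h import *
snap('wrist')
crop('wrist','kn3',190,100,450,300,3)
go(470,245,230,45)"
```

```text
6.95 [ 447.8 -167.2  189.1] [-1.7993e+02  1.1000e-01  5.6000e+00] 45.0 0.0 [-0.2 -0.2  0.2]
shift [  62.2 -408.1  -40.6] turn [-0.002  0.001 -0.688]
```

View pics/kn3.png

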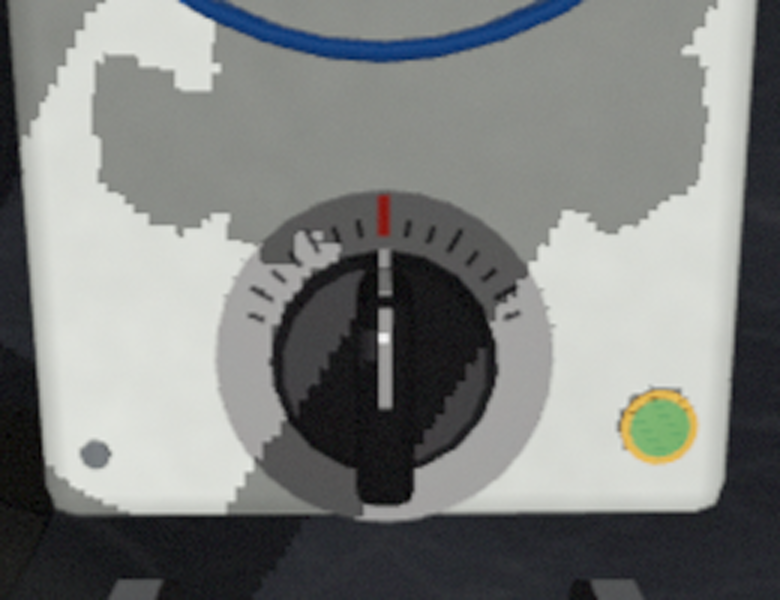

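The pointer line at (384,270) lines up with the red mark at (384,215), so the knob is at zero and released. Next, the weight.

```bash
python3 -c "
from h import *
for a in [(199.3,193,63)]: print(px('top',*a))
go(642,245,180,73)"
```

```text
[644.7 249.4  63. ]
6.95 [ 447.8 -167.2  189.1] [-1.7993e+02  1.1000e-01  5.6000e+00] 45.0 0.0 [-0.2 -0.2  0.2]
shift [ 233.5 -391.2    9.1] turn [-2.000e-03  1.000e-03 -1.176e+00]
```

>>> jog_arm([
  [[234,-391,0],[0,0,-1.176]],
  [[234,-391,0],[0,0,-1.176]],
  [[234,-391,0],[0,0,-1.176]],
  [[234,-391,0],[0,0,-1.176]],
  [[234,-391,0],[0,0,-1.176]],
  [[234,-391,0],[0,0,-1.176]],
  [[234,-391,0],[0,0,-1.176]],
  [[234,-391,0],[0,0,-1.176]],
  [[234,-391,0],[0,0,-1.176]],
  [[234,-391,0],[0,0,-1.176]],
], grip=70)

```text
time: 7.95
tool_pos: [642.6, 249.4, 186.2]
tcp_rot: [-179.7, 0.1, 73.2]
ft_force: [-0.6, 0.0, 0.5]
finger_gap: 70.2
grip_force: 0.0
```

>>> jog_arm([
  [[0,0,0],[0,0,0]],
  [[0,0,0],[0,0,0]],
  [[0,0,0],[0,0,0]],
  [[0,0,0],[0,0,0]],
])

```text
time: 8.35
tool_pos: [643.4, 243.0, 190.9]
tcp_rot: [180.0, -0.0, 72.9]
ft_force: [0.7, -0.0, 0.2]
finger_gap: 70.2
grip_force: 0.0
```

```bash
python3 -c "
from h import *
cv2.imwrite('pics/wr3.png',snap('wrist'))
go(642,245,180,73)"
```

```text
8.4 [643.4 243.2 190.9] [ 1.7997e+02 -2.0000e-02  7.2890e+01] 70.0 0.0 [-0.5 -0.7 -0.3]
shift [ 1.3 -1.9 10.9] turn [ 0.001 -0.    -0.002]
```

View pics/wr3.png

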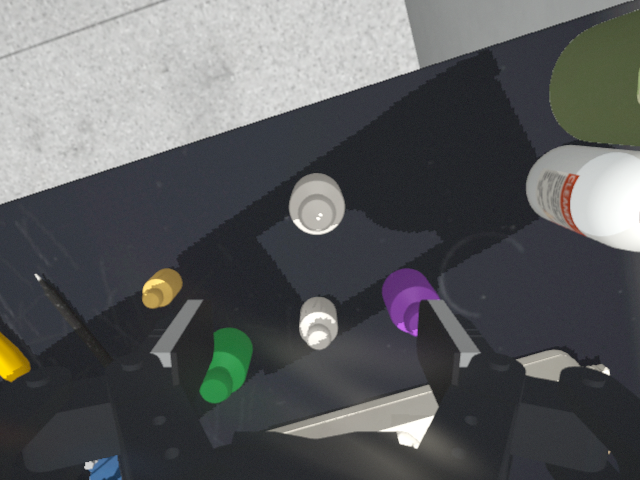

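The largest weight is at (317,204) in the wrist view, its head around (317,214), clear of the small silver weight at (318,322).

```bash
python3 -c "
from h import *
f=np.load('/tmp/wrist.npz');fx,fy,cx,cy=f['k'];P=f['P']
v,u=np.mgrid[160:245,275:360];d=f['d'][160:245,275:360]
c=np.stack([(u-cx)/fx*d,(v-cy)/fy*d,d],-1).reshape(-1,3)@P[:3,:3].T+P[:3,3]
for a,b in [(60,66),(35,58),(10,35)]:
  q=c[(c[:,2]>a)&(c[:,2]<b)]
  if len(q)>10:
    cc,rad=cv2.minEnclosingCircle(q[:,:2].astype('float32')); print(a,len(q),np.median(q,0).round(1),np.round(cc,1),round(rad,1),np.percentile(q[:,2],98))
  A=np.c_[2*q[:,:2],np.ones(len(q))]; s=np.linalg.lstsq(A,(q[:,:2]**2).sum(1),rcond=None)[0]; print('fit',s[:2].round(1),round(np.sqrt(s[2]+s[0]**2+s[1]**2),1))
print(px('wrist',317,214,63))
go(645,247,14,73)"
```

```text
60 805 [647.  252.5  61.5] [646.7 252.2] 10.9 63.150285841021
fit [646.9 252.4] 7.4
35 1442 [649.4 259.3  39.3] [646.9 252.2] 19.6 57.72497934832063
fit [646.7 251.7] 16.0
10 186 [651.5 269.8  22.8] [646.6 253.2] 19.5 34.90388809304745
fit [646.8 252.2] 19.5
[647.5 252.4  63. ]
8.4 [643.4 243.2 190.9] [ 1.7997e+02 -2.0000e-02  7.2890e+01] 70.0 0.0 [-0.5 -0.7 -0.3]
shift [  4.1   0.3 176.9] turn [ 0.001 -0.    -0.002]
```

>>> jog_arm([
  [[9.7,0.4,40],[0,0,0]],
  [[9.7,0.4,80],[0,0,0]],
  [[9.7,0.4,115],[0,0,0]],
  [[9.7,0.4,145],[0,0,0]],
  [[9.7,0.4,165],[0,0,0]],
  [[9.7,0.4,175],[0,0,0]],
  [[9.7,0.4,175],[0,0,0]],
  [[9.7,0.4,175],[0,0,0]],
  [[9.7,0.4,175],[0,0,0]],
])

```text
time: 9.3
tool_pos: [648.1, 254.0, 17.7]
tcp_rot: [179.8, -0.1, 73.0]
ft_force: [0.6, -0.5, 0.5]
finger_gap: 70.4
grip_force: 0.0
```

>>> jog_arm([
  [[0,0,0],[0,0,0]],
  [[0,0,0],[0,0,0]],
  [[0,0,0],[0,0,0]],
  [[0,0,0],[0,0,0]],
  [[0,0,0],[0,0,0]],
  [[0,0,0],[0,0,0]],
  [[0,0,0],[0,0,0]],
  [[0,0,0],[0,0,0]],
], grip=25, force=60)

```text
time: 10.1
tool_pos: [647.5, 253.9, 16.7]
tcp_rot: [179.9, -0.1, 73.0]
ft_force: [-0.6, -0.7, 5.7]
finger_gap: 36.2
grip_force: 60.9
```

>>> jog_arm([
  [[0,0,-10],[0,0,0]],
  [[0,0,-30],[0,0,0]],
  [[0,0,-55],[0,0,0]],
  [[0,0,-85],[0,0,0]],
  [[0,0,-110],[0,0,0]],
  [[0,0,-130],[0,0,0]],
  [[0,0,-130],[0,0,0]],
  [[0,0,-130],[0,0,0]],
  [[0,0,-130],[0,0,0]],
])

```text
time: 11.0
tool_pos: [645.2, 253.2, 142.7]
tcp_rot: [-179.8, 0.1, 73.0]
ft_force: [1.0, -0.2, -5.4]
finger_gap: 36.1
grip_force: 60.8
```

```bash
python3 -c "
from h import *
go(587.5,-154,145,73)"
```

```text
11.0 [645.2 253.2 142.7] [-1.7982e+02  1.2000e-01  7.2980e+01] 36.1 60.8 [ 1.  -0.2 -5.4]
shift [-406.2   64.    -1.6] turn [-0.003  0.002 -0.   ]
```

>>> jog_arm([
  [[-20,3,0],[0,0,0]],
  [[-60,9,0],[0,0,0]],
  [[-106,17,0],[0,0,0]],
  [[-154,24,0],[0,0,0]],
  [[-202,32,0],[0,0,0]],
  [[-250,39,0],[0,0,0]],
  [[-298,47,0],[0,0,0]],
  [[-346,54,0],[0,0,0]],
  [[-382,60,0],[0,0,0]],
  [[-400,63,0],[0,0,0]],
])

```text
time: 12.0
tool_pos: [587.8, -150.4, 143.3]
tcp_rot: [-179.8, 0.0, 72.8]
ft_force: [-0.0, 1.6, -4.4]
finger_gap: 35.9
grip_force: 61.0
```

>>> jog_arm([
  [[-6,1,0],[0,0,0]],
  [[-6,1,0],[0,0,0]],
  [[-6,1,0],[0,0,0]],
  [[-6,1,0],[0,0,0]],
  [[-6,1,0],[0,0,0]],
])

```text
time: 12.5
tool_pos: [589.2, -152.1, 145.2]
tcp_rot: [-180.0, -0.0, 73.1]
ft_force: [-0.1, 0.5, -4.8]
finger_gap: 36.1
grip_force: 61.0
```

```bash
python3 -c "
from h import *
cv2.imwrite('pics/wr4.png',snap('wrist'))
go(587.5,-154,77,73)"
```

```text
12.55 [ 589.2 -152.3  145.3] [-1.800e+02 -1.000e-02  7.307e+01] 36.2 61.0 [-0.5  0.7 -4.2]
shift [-2.1 -1.1 68.3] turn [-0.    -0.     0.001]
```

View pics/wr4.png

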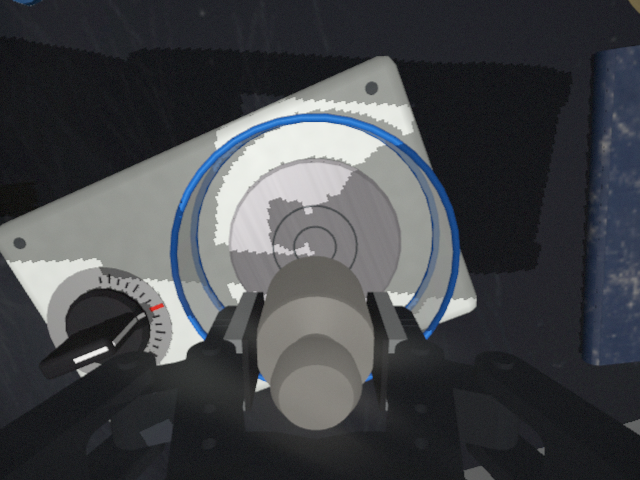

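The pan rings centre at about (315,246), and the weight hangs upright at u≈316, clear above the rim.

```bash
python3 -c "
from h import *
print('pan',px('wrist',315.3,246.3,50),px('wrist',230.5,243,50),px('wrist',400.5,243,50),px('wrist',315,158,50))
f=np.load('/tmp/wrist.npz');fx,fy,cx,cy=f['k'];P=f['P']
v,u=np.mgrid[250:440,262:372];d=f['d'][250:440,262:372]
c=np.stack([(u-cx)/fx*d,(v-cy)/fy*d,d],-1).reshape(-1,3)@P[:3,:3].T+P[:3,3]
print(np.percentile(c[:,2],[1,50,99]))
for a,b in [(186.5,195),(150,165),(130,150),(165,180)]:
  q=c[(c[:,2]>a)&(c[:,2]<b)&(np.hypot(c[:,0]-589,c[:,1]+152)<26)]
  if len(q)>10:
    cc,rad=cv2.minEnclosingCircle(q[:,:2].astype('float32')); print(a,len(q),np.round(cc,1),round(rad,1),np.median(q,0).round(1))
    A=np.c_[2*q[:,:2],np.ones(len(q))]; s=np.linalg.lstsq(A,(q[:,:2]**2).sum(1),rcond=None)[0]; print('fit',s[:2].round(1),round(np.sqrt(s[2]+s[0]**2+s[1]**2),1))
q=c[(c[:,2]<160)]; print(q[:,2].min(), np.percentile(q[:,2],[.5,2]))
"
```

```text
pan [ 588.7 -153.7   50. ] [ 543.  -137.8   50. ] [ 635.7 -165.9   50. ] [ 603.  -106.1   50. ]
[ -1.5530407  167.89000911 219.46109864]
186.5 5245 [ 588.8 -153. ] 12.1 [ 589.2 -151.7  189.9]
fit [ 589.  -152.4] 7.9
150 1773 [ 590.8 -151.5] 20.3 [ 594.9 -136.6  158. ]
fit [ 588.5 -154.5] 20.1
130 1642 [ 590.7 -146.1] 18.9 [ 593.8 -136.5  141.2]
fit [ 588.2 -154.1] 19.7
165 5805 [ 589.2 -153.2] 19.6 [ 592.7 -144.6  168.1]
fit [ 589.3 -152.1] 13.9
-2.695176274882158 [-2.07430146 -1.68102639]
```

>>> jog_arm([
  [[-0.5,0,10],[0,0,0]],
  [[-0.5,0,22],[0,0,0]],
  [[-0.5,0,34],[0,0,0]],
  [[-0.5,0,46],[0,0,0]],
  [[-0.5,0,56],[0,0,0]],
  [[-0.5,0,63],[0,0,0]],
  [[-0.5,0,67],[0,0,0]],
  [[-0.5,0,67],[0,0,0]],
  [[-0.5,0,67],[0,0,0]],
  [[-0.5,0,67],[0,0,0]],
])

```text
time: 13.55
tool_pos: [589.4, -154.1, 79.1]
tcp_rot: [179.9, 0.0, 73.0]
ft_force: [0.5, 1.2, -4.1]
finger_gap: 36.3
grip_force: 61.0
```

>>> jog_arm([
  [[0,0,0],[0,0,0]],
  [[0,0,0],[0,0,0]],
  [[0,0,0],[0,0,0]],
  [[0,0,0],[0,0,0]],
  [[0,0,0],[0,0,0]],
])

```text
time: 14.05
tool_pos: [588.8, -153.8, 78.3]
tcp_rot: [-180.0, 0.0, 73.0]
ft_force: [-0.1, 0.4, -4.7]
finger_gap: 36.1
grip_force: 61.0
```

```bash
python3 -c "
from h import *
cv2.imwrite('pics/wr5.png',snap('wrist'))
f=np.load('/tmp/wrist.npz');print('pan edges L/R/T need view')
s=snap('side')
go(588.7,-153.7,78,73)
a=cv2.resize(np.load('/tmp/wrist.npz')['im'],(400,300)); b=cv2.resize(s[170:290,240:400],(400,300),interpolation=cv2.INTER_CUBIC)
cv2.imwrite('pics/fin.png',np.hstack([a,b]))
v,u=np.mgrid[250:470,240:390];d=f['d'][250:470,240:390];fx,fy,cx,cy=f['k'];P=f['P']
c=np.stack([(u-cx)/fx*d,(v-cy)/fy*d,d],-1).reshape(-1,3)@P[:3,:3].T+P[:3,3]
q=c[(c[:,2]>117)&(c[:,2]<128)&(np.hypot(c[:,0]-589,c[:,1]+153)<16)]
cc,rad=cv2.minEnclosingCircle(q[:,:2].astype('float32'));print(np.round(cc,1),rad,np.median(q,0))
"
```

```text
pan edges L/R/T need view
14.15 [ 588.8 -153.8   78.3] [180.    -0.    72.98] 36.1 61.0 [-0.2  0.1 -4.9]
shift [ 0.1 -0.1  0.3] turn [ 0. -0. -0.]
[ 588.2 -155.2] 12.805950164794922 [ 589.04127549 -152.51894205  122.72329187]
```

View pics/fin.png

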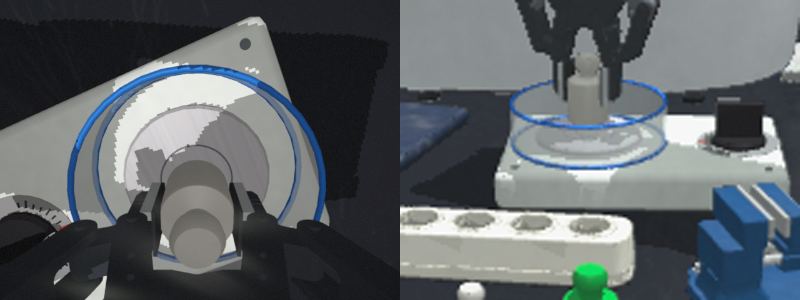

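The weight hangs upright and centred in the guard, about 10 mm above the pan, with the knob at zero. Handing in.

```bash
python3 -c "
from bench import r
print(r.hand_in())"
```

```text
the job is handed in; nothing more can be done
None
```

The job is handed in, but the hand-in gave no verdict: the knob is at zero and released, and by camera and arm readings the largest weight is held still and upright, centred within about 2 mm and about 10 mm above the pan.

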